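# Find the rocking corner of a jig plate and press its shim flat

### The arm

A 6-joint arm with a two-finger parallel gripper is mounted at the origin on a cart in front of the work surface, level with it; the furniture and walls round the work are solid. World frame = base frame: x ahead of the robot, y to its left, z up, the work surface at z = 0. Lengths are in m, angles in degrees, forces in N, time in s.
With the tool pointing down it reaches from about 0.375 to 0.9 m from the base axis. Payload 3.1 kg.
Tool frame: the origin (TCP) lies at the very end of the fingers, on their centre line; the grasp point (between the pads) lies grip_point_offset behind it (grip_point_offset is the distance from the TCP to the grasp point, in m); z points along the fingers, y is the line along which they close (so a half turn about z gives the same grasp; the last joint's range is limited). The gripper opens to 87 mm and grips with 3 to 60 N. Pads are 19 mm wide; open, the fingers measure 117 mm over their backs; the gripper's body (75 mm by 190 mm) begins 51 mm behind the grasp point.
Start: joints at [-77.263, 30.224, 82.088, -0, 67.689, -10.227], TCP at [0.244, -0.575, 0.223] pointing down, gripper open.
Joint ranges: [-176.69, 176.69], [-43.24, 126.21], [12.49, 139.97], [-82, 262], [0, 151.66], [-163.58, 163.58]. Speed limits (degrees/s): [159.86, 159.86, 180, 180, 180, 180].

### API

Orientations are given as a 3x3 rotation matrix whose columns are the frame's x, y, z axes.
In Python, from rig import * gives the robot as it stands.
- The arm moves only by the tool move_arm, never from a script. Its argument "increments" is a list of rows, each a list of 3 entries, a list of its own where there are three numbers: the shift along the tool's x, y, z in units of 30 mm (1.0 is 30 mm), then the turn, a rotation vector about the tool's x, y, z in units of 120 degrees (1.0 is 120 degrees), then the closure, from 0 (fully open) to 1 (shut). A call has 1 to 20 rows; each row shifts and turns the commanded pose from where the row before left it, along the tool's axes as they then stand; what a row does not reach is not made up. A row lasts 1/12 s, in which the tool goes at most 41.7 mm and 7.16 degrees, less where a joint would pass 70% of its speed; a pose out of reach is approached as far as the arm can. A call with a number of a shift or a turn outside -1 to 1 is refused whole. A call with a gripper value outside its range is refused whole. The fingers move at their own pace and stop on an object; the grip force is fixed at half the most. Time passes only in rows, so rows that do not move let the fingers close. It gives the time, the measured TCP pose, the force, the opening and the grip force at its end, in the units of the state.
- read_state(): the state, without advancing time (a new reading comes with each control period).
- capture(name): name is "scene" or "top" or "wrist"; returns a dict with "img" (480x640x3 uint8, red, green, blue), "mtx" (3x3 intrinsics, pixels), "eye" and "rotation" of the camera in the world. Camera axes: x right, y down, z forward; pixel columns grow to the right and rows downward; lengths in m; the calibration is good to about 2 mm. The wrist camera is an equidistant fisheye: a pixel r from the principal point sees the ray r / f radians off the axis. A picture is of the moment at which its call begins. There is no depth.
- hand_in(): hands the job in; it is judged then, once.
Trained networks look in a picture, given as the dict that the camera call returned (one of the last four; its "shot" number tells which), for a name from the list of things; names that differ only in an ending like _2 or _b are one class to them, and where a whole thing is asked for, a point or a joint stands for the part that bears it (a point fixed in the world has none). Each returns a list of dicts, best first, with "confidence" (0 to 1); they miss things now and then, are a little off and sometimes report something else, mostly with a low value. They report only what shows in the picture. A call takes as long as a camera call.
- search_frame(picture, label): "extent" ([left, top, right, bottom] as shares, 0 to 1, of the picture: columns of its width, rows of its height, round what is visible of it).
- pinpoint(picture, label): "xy" ([column, row] as shares, 0 to 1, of the picture: columns of its width, rows of its height: a listed point, or the origin of a listed thing).
The state is a dict: "time_s": time; "joint_positions": joint angles; "qvel": joint speeds; "tau": joint torques, N m; "position": TCP position; "tcp_rot": TCP orientation; "force": force on the tool from outside, world axes, zero at the start; "moment": the same for the moment, N m; "opening": opening from 0.0 (shut) to 1.0 (fully open); "grasp_force": force on a finger pad.
Only numpy, scipy, OpenCV 4.12 (cv2) and the standard library are available. Lean on these libraries where they do the work, as an engineer would, in place of code of your own. Each camera call takes 0.05 s, during which the arm holds its last target. There are 200 camera calls.

### The job

One corner of the aluminium jig plate rocks: with closed fingers, gently press the plate's corners down one after another until you find the one that gives, and hold it down for a moment. Then let it go, press only the steel shim lever just outside that corner fully flat, and press the same corner once more, lightly but for a moment, to check that it now stands firm on its shim. Leave the other three shims standing and the loose things round the jig where they are; nothing is to be gripped.

Things in the scene. Friction and masses are not known exactly. Their poses are not given: they have to be found in the camera images.
- jig: The jig, fixed to the worktop: a dark steel base 156 mm square, 10 mm thick, with cut corners (206 mm across them), the jig plate over its middle and a steel shim lever outside each plate corner. Origin: centre of the base's underside; z up, x and y along the base's sides, so corners lie on the diagonals. It may be turned any way about z and looks the same every quarter turn.
- plate: Aluminium plate 90 mm square with cut corners, 10 mm thick, top 34 mm above the worktop, a round spigot (26 mm wide, 14 mm high) in its middle. Origin: centre of its underside. Three corners are firm (give under 1 mm); a different one each time rocks: it sinks 4 to 5 mm to a hard stop under about 4 N and springs back. Nothing visible shows which. With its shim flat it sinks 1 to 2 mm at most.
- corner_1 (a point): Small round steel spot (13 mm) on the plate's top near corner 1, where to press: 42 mm from the plate's centre on the diagonal, 11 mm in from the cut edge, 34 mm above the worktop while the plate lies level. Moves with the plate. Numbered anticlockwise seen from above; number 1 lies towards +x +y of the jig.
- corner_2 (a point): Small round steel spot (13 mm) on the plate's top near corner 2, where to press: 42 mm from the plate's centre on the diagonal, 11 mm in from the cut edge, 34 mm above the worktop while the plate lies level. Moves with the plate. Numbered anticlockwise seen from above; number 1 lies towards +x +y of the jig.
- corner_3 (a point): Small round steel spot (13 mm) on the plate's top near corner 3, where to press: 42 mm from the plate's centre on the diagonal, 11 mm in from the cut edge, 34 mm above the worktop while the plate lies level. Moves with the plate. Numbered anticlockwise seen from above; number 1 lies towards +x +y of the jig.
- corner_4 (a point): Small round steel spot (13 mm) on the plate's top near corner 4, where to press: 42 mm from the plate's centre on the diagonal, 11 mm in from the cut edge, 34 mm above the worktop while the plate lies level. Moves with the plate. Numbered anticlockwise seen from above; number 1 lies towards +x +y of the jig.
- shim_1: Shim beside corner 1: steel leaf lever 22 mm wide. Origin: its pivot, 62 mm from the jig's centre on the diagonal, 19 mm above the worktop. Its free end points outwards, 36 mm past the pivot, and stands up about 22 to 26 degrees; pressed down (10 to 15 N at the spot, friction) it lies flat on its stop, top face 20 mm above the worktop, and stays so; its inner toe then props the plate's corner.
- shim_1_pad (a point): Round dark spot (12 mm) on top of shim 1, where to press: 26 mm out from its pivot, about 85 mm from the jig's centre standing up and 88 mm flat; 29 to 32 mm above the worktop standing up, 20 mm flat. The plate's edge is about 33 mm inwards.
- shim_2: Shim beside corner 2: steel leaf lever 22 mm wide. Origin: its pivot, 62 mm from the jig's centre on the diagonal, 19 mm above the worktop. Its free end points outwards, 36 mm past the pivot, and stands up about 22 to 26 degrees; pressed down (10 to 15 N at the spot, friction) it lies flat on its stop, top face 20 mm above the worktop, and stays so; its inner toe then props the plate's corner.
- shim_2_pad (a point): Round dark spot (12 mm) on top of shim 2, where to press: 26 mm out from its pivot, about 85 mm from the jig's centre standing up and 88 mm flat; 29 to 32 mm above the worktop standing up, 20 mm flat. The plate's edge is about 33 mm inwards.
- shim_3: Shim beside corner 3: steel leaf lever 22 mm wide. Origin: its pivot, 62 mm from the jig's centre on the diagonal, 19 mm above the worktop. Its free end points outwards, 36 mm past the pivot, and stands up about 22 to 26 degrees; pressed down (10 to 15 N at the spot, friction) it lies flat on its stop, top face 20 mm above the worktop, and stays so; its inner toe then props the plate's corner.
- shim_3_pad (a point): Round dark spot (12 mm) on top of shim 3, where to press: 26 mm out from its pivot, about 85 mm from the jig's centre standing up and 88 mm flat; 29 to 32 mm above the worktop standing up, 20 mm flat. The plate's edge is about 33 mm inwards.
- shim_4: Shim beside corner 4: steel leaf lever 22 mm wide. Origin: its pivot, 62 mm from the jig's centre on the diagonal, 19 mm above the worktop. Its free end points outwards, 36 mm past the pivot, and stands up about 22 to 26 degrees; pressed down (10 to 15 N at the spot, friction) it lies flat on its stop, top face 20 mm above the worktop, and stays so; its inner toe then props the plate's corner.
- shim_4_pad (a point): Round dark spot (12 mm) on top of shim 4, where to press: 26 mm out from its pivot, about 85 mm from the jig's centre standing up and 88 mm flat; 29 to 32 mm above the worktop standing up, 20 mm flat. The plate's edge is about 33 mm inwards.
- loupe: Black magnifier loupe, 36 mm across, 32 mm high, standing loose in front of the jig, a bystander. Origin: centre of its underside.
- gauge_block: Steel setting block 22 x 45 x 14 mm lying loose near the jig, a bystander. Origin: centre of its underside.
- vial_1: Small capped vial, 21 mm across, 46 mm high, standing loose near the jig, a bystander. Origin: centre of its underside.
- suction_cup_0: Suction cup, 25 mm across, 30 mm high, standing loose in front of the jig, a bystander. Origin: centre of its underside.

How it is judged (in metres and radians):
On the way, in this order (a step that is already met when the one before it is completed fails the run):
1. the corner that rocks is pressed down by the fingers by at least 3 mm and held there 0.2 s (((height (world z) of corner_1 below 0.031 m and contact force between the fingers and plate above 0.8 N and horizontal distance between the grasp point and corner_1 below 0.04 m) or (height (world z) of corner_2 below 0.031 m and contact force between the fingers and plate above 0.8 N and horizontal distance between the grasp point and corner_2 below 0.04 m) or (height (world z) of corner_3 below 0.031 m and contact force between the fingers and plate above 0.8 N and horizontal distance between the grasp point and corner_3 below 0.04 m) or (height (world z) of corner_4 below 0.031 m and contact force between the fingers and plate above 0.8 N and horizontal distance between the grasp point and corner_4 below 0.04 m))), for 0.2 s.
2. one shim is pressed flat, the others still standing (((height (world z) of shim_1_pad below 0.022 m and height (world z) of each of shim_2_pad, shim_3_pad, shim_4_pad above 0.0265 m) or (height (world z) of shim_2_pad below 0.022 m and height (world z) of each of shim_1_pad, shim_3_pad, shim_4_pad above 0.0265 m) or (height (world z) of shim_3_pad below 0.022 m and height (world z) of each of shim_1_pad, shim_2_pad, shim_4_pad above 0.0265 m) or (height (world z) of shim_4_pad below 0.022 m and height (world z) of each of shim_1_pad, shim_2_pad, shim_3_pad above 0.0265 m))), for 0.2 s.
3. the corner beside the flat shim is pressed and stands firm, carried by that shim (sinking under 2.5 mm), for 0.2 s; a corner that was firm before rests on its foot instead ((((height (world z) of shim_1_pad below 0.022 m and height (world z) of each of shim_2_pad, shim_3_pad, shim_4_pad above 0.0265 m) and contact force between the fingers and plate above 2 N and horizontal distance between the grasp point and corner_1 below 0.04 m and height (world z) of corner_1 above 0.0315 m and contact force between shim_1 and plate above 1 N) or ((height (world z) of shim_2_pad below 0.022 m and height (world z) of each of shim_1_pad, shim_3_pad, shim_4_pad above 0.0265 m) and contact force between the fingers and plate above 2 N and horizontal distance between the grasp point and corner_2 below 0.04 m and height (world z) of corner_2 above 0.0315 m and contact force between shim_2 and plate above 1 N) or ((height (world z) of shim_3_pad below 0.022 m and height (world z) of each of shim_1_pad, shim_2_pad, shim_4_pad above 0.0265 m) and contact force between the fingers and plate above 2 N and horizontal distance between the grasp point and corner_3 below 0.04 m and height (world z) of corner_3 above 0.0315 m and contact force between shim_3 and plate above 1 N) or ((height (world z) of shim_4_pad below 0.022 m and height (world z) of each of shim_1_pad, shim_2_pad, shim_3_pad above 0.0265 m) and contact force between the fingers and plate above 2 N and horizontal distance between the grasp point and corner_4 below 0.04 m and height (world z) of corner_4 above 0.0315 m and contact force between shim_4 and plate above 1 N))), for 0.2 s.
At the end, for the whole second after the job is handed in: One shim, that of the corner that rocked, lies flat (its spot within 2 mm of its flat height of 20 mm), the other three still stand up (spots above 26.5 mm), and the plate lies level (every corner spot above 32.5 mm) (((height (world z) of shim_1_pad below 0.022 m and height (world z) of each of shim_2_pad, shim_3_pad, shim_4_pad above 0.0265 m) or (height (world z) of shim_2_pad below 0.022 m and height (world z) of each of shim_1_pad, shim_3_pad, shim_4_pad above 0.0265 m) or (height (world z) of shim_3_pad below 0.022 m and height (world z) of each of shim_1_pad, shim_2_pad, shim_4_pad above 0.0265 m) or (height (world z) of shim_4_pad below 0.022 m and height (world z) of each of shim_1_pad, shim_2_pad, shim_3_pad above 0.0265 m)) and height (world z) of each of corner_1, corner_2, corner_3, corner_4 above 0.0325 m); the robot touches nothing.
It fails at once if two shims are pressed down (height (world z) of each of shim_1_pad, shim_2_pad below 0.025 m or height (world z) of each of shim_1_pad, shim_3_pad below 0.025 m or height (world z) of each of shim_1_pad, shim_4_pad below 0.025 m or height (world z) of each of shim_2_pad, shim_3_pad below 0.025 m or height (world z) of each of shim_2_pad, shim_4_pad below 0.025 m or height (world z) of each of shim_3_pad, shim_4_pad below 0.025 m).
It fails at once if a loose bystander is shifted or lifted by more than 15 mm (distance of any of loupe, gauge_block, vial_1, suction_cup_0 from where it was at the start of the episode above 0.015 m).
It fails at once if the jig is pressed roughly, with more than 80 N (contact force between the fingers and jig above 80 N).
It also fails if it takes over 56 s, if anything falls off the work surface, if the arm or the gripper's body presses on something with over 40 N, if the wrist force passes 120 N, or if a joint passes its speed limit or range.

## Working session

There is one attempt and no reset: what is moved stays moved. The work goes in short steps, Python scripts to look and compute and a tool call to move; the robot and the scene stay as the last step left them, time stands still between calls to the robot, and variables do not carry over. Pictures are saved under pics/ and viewed, at most 10 in all, crops included, and the job is handed in when it is done.

Besides the shell and the picture viewer there is one more tool, called after "Call:" as name(argument=value, ...), one argument or row to a line, values as JSON. move_arm: Moves the arm, as the interface text tells. Its arguments: {"type":"object","properties":{"increments":{"type":"array"}},"required":["increments"]}

```bash
mkdir -p pics; cat > h.py <<'E'
from rig import *
import numpy as np, cv2
def ray(p,xy,h):
    u=np.array([xy[0]*640,xy[1]*480,1.]); d=np.linalg.inv(p["mtx"])@u
    d=np.array(p["rotation"])@d; e=np.array(p["eye"]); return e+d*(h-e[2])/d[2]
E
python3 - <<'E'
from h import *
s=read_state(); print({k:np.round(s[k],3).tolist() for k in ("time_s","position","tcp_rot","force","opening")})
ims=[]
for c in ("top","scene"):
    p=capture(c); ims.append(p["img"])
    cv2.imwrite(f"pics/{c}0.png",p["img"][:,:,::-1]); print(c,np.round(p["eye"],3),np.round(p["mtx"],1).tolist())
    for l,h in (("plate",.024),("corner_1",.034),("shim_1_pad",.0305),("jig",0),("loupe",0),("gauge_block",0),("vial_1",0),("suction_cup_0",0)):
        for r in pinpoint(p,l)[:5]: print(l,round(r["confidence"],2),np.round(np.array(r["xy"])*[640,480]),np.round(ray(p,r["xy"],h),4)[:2])
E
```

```text
{'time_s': 0.0, 'position': [0.244, -0.575, 0.222], 'tcp_rot': [[0.921, 0.39, -0.0], [0.39, -0.921, 0.002], [0.0, -0.002, -1.0]], 'force': [-0.643, 0.492, 0.651], 'opening': 1.006}
top [ 0.382 -0.052  0.913] [[446.8, 0.0, 316.0], [0.0, 446.8, 244.7], [0.0, 0.0, 1.0]]
plate 0.63 [320. 245.] [ 0.5238 -0.0442]
corner_1 0.77 [315. 258.] [ 0.4964 -0.0331]
corner_1 0.77 [341. 246.] [ 0.5205 -0.0853]
corner_1 0.69 [327. 218.] [ 0.5768 -0.0583]
corner_1 0.67 [291. 234.] [0.5441 0.014 ]
corner_1 0.57 [307. 238.] [ 0.5363 -0.0175]
shim_1_pad 0.52 [281. 229.] [0.5541 0.0351]
jig 0.88 [323. 240.] [ 0.5367 -0.0502]
loupe 0.74 [333. 203.] [ 0.6172 -0.0699]
loupe 0.58 [257. 294.] [0.425 0.085]
gauge_block 0.64 [421. 318.] [ 0.3784 -0.2461]
vial_1 0.43 [206. 302.] [0.4084 0.1893]
vial_1 0.39 [257. 293.] [0.428  0.0848]
suction_cup_0 0.48 [386. 302.] [ 0.4107 -0.1783]
scene [0.11  0.609 0.487] [[497.4, 0.0, 310.8], [0.0, 497.4, 241.2], [0.0, 0.0, 1.0]]
plate 0.86 [299. 264.] [ 0.5346 -0.0482]
plate 0.49 [332. 282.] [ 0.4537 -0.0289]
corner_1 0.95 [317. 271.] [ 0.4847 -0.0312]
corner_1 0.93 [285. 269.] [ 0.5357 -0.0053]
corner_1 0.63 [285. 253.] [ 0.5682 -0.0531]
corner_1 0.62 [319. 252.] [ 0.5169 -0.089 ]
jig 0.96 [297. 277.] [ 0.5334 -0.0399]
loupe 0.81 [309. 336.] [0.4244 0.0926]
gauge_block 0.72 [422. 256.] [ 0.369  -0.2417]
vial_1 0.37 [286. 379.] [0.4024 0.1873]
suction_cup_0 0.69 [394. 262.] [ 0.4053 -0.1899]
```

View pics/top0.png

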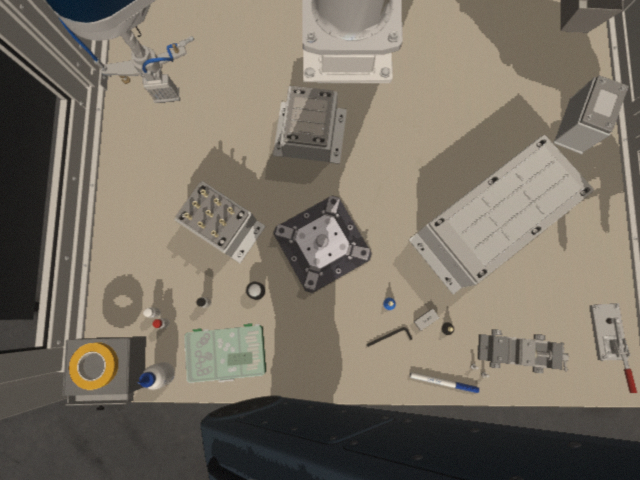

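The top view shows the jig at about (323,243), turned about 25–30°. The arm is at the bottom, the loupe at (256,291), the suction cup at (389,303), and taller fixtures at (310,120) and (218,220). I'll zoom in on the jig.

```bash
python3 - <<'E'
import cv2
a=cv2.imread("pics/top0.png")[185:305,260:390]; b=cv2.imread("pics/scene0.png")[220:310,230:370]
cv2.imwrite("pics/c1.png",cv2.resize(a,(650,600),interpolation=cv2.INTER_CUBIC))
cv2.imwrite("pics/c2.png",cv2.resize(b,(700,450),interpolation=cv2.INTER_CUBIC))
E
```

```text
(no output)
```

View pics/c1.png

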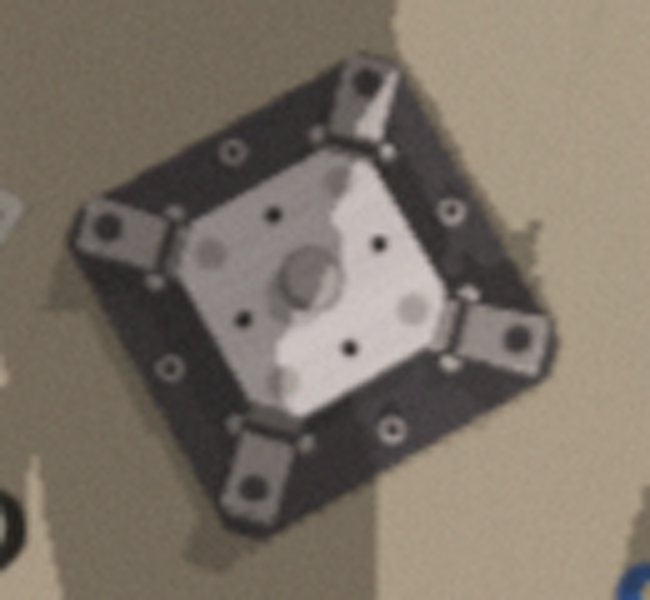

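View pics/c2.png

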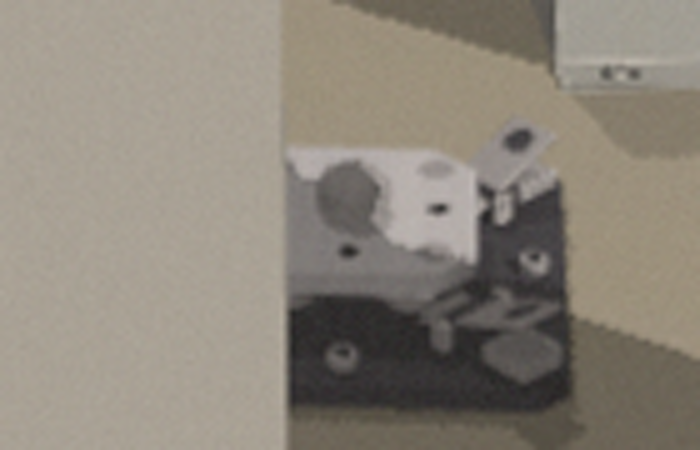

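The top crop shows all four spots and pads clearly. In crop pixels the corner spots are at about (336,181), (413,309), (282,383) and (210,253). The scene crop is half hidden by a pillar, so I'll check the full scene for obstacle heights.

View pics/scene0.png

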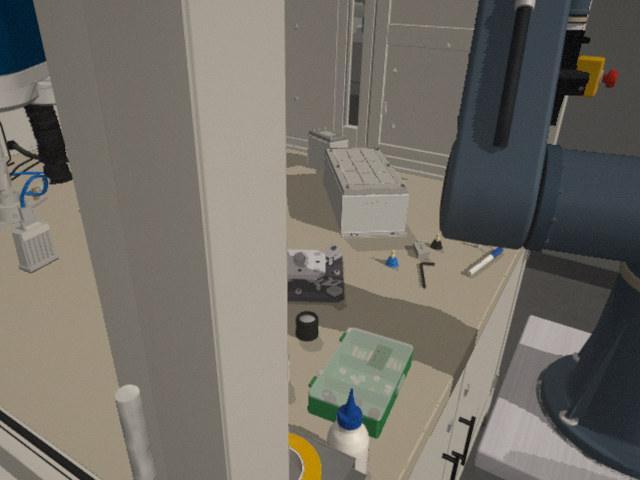

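```bash
python3 - <<'E'
from h import *
from scipy.optimize import least_squares as ls
p=capture("top")
S=np.array([(336,181),(413,309),(282,383),(210,253)]);P=np.array([(367,82),(518,340),(254,488),(108,229)])
f=lambda c:((c+.5)/5-.5+[260,185])/[640,480]
w=[ray(p,f(c),.034)[:2] for c in S]; v=[ray(p,f(c),.0305)[:2] for c in P]
print(np.round(w,4),np.round(v,4))
W=np.array(w+v);R=np.array([.042]*4+[.085]*4)
def m(q): 
    a=q[2]-np.arange(4)*np.pi/2; a=np.r_[a,a]; return q[:2]+R[:,None]*np.c_[np.cos(a),np.sin(a)]
r=ls(lambda q:(m(q)-W).ravel(),[.53,-.04,0]); print(r.x[:2],np.degrees(r.x[2]),np.round(np.abs(r.fun).max(),4)); print(np.round(m(r.x),4))
for n,c,z in (("back block top R",(338,90),.1),("left block R",(262,228),.03),("left top R",(250,215),.08)): print(n,ray(p,np.array(c)/[640,480],z)[:2])
print(read_state().keys())
E
python3 -c "import rig;print(getattr(rig,'grip_point_offset',None))"
```

```text
[[ 0.5711 -0.0569]
 [ 0.5191 -0.0877]
 [ 0.4893 -0.0358]
 [ 0.5415 -0.0066]] [[ 0.6129 -0.0695]
 [ 0.5073 -0.1296]
 [ 0.4479 -0.0249]
 [ 0.5518  0.0348]]
[ 0.53012754 -0.04702002] -15.101080016907696 0.001
[[ 0.5707 -0.058 ]
 [ 0.5192 -0.0876]
 [ 0.4896 -0.0361]
 [ 0.5411 -0.0065]
 [ 0.6122 -0.0692]
 [ 0.508  -0.1291]
 [ 0.4481 -0.0249]
 [ 0.5523  0.035 ]]
back block top R [ 0.81736769 -0.07772801]
left block R [0.55676109 0.07375516]
left top R [0.57217358 0.09032149]
dict_keys(['time_s', 'joint_positions', 'qvel', 'tau', 'position', 'tcp_rot', 'force', 'moment', 'grasp_force', 'opening'])
0.0187
```

The scene shows the right block is roughly 0.1 m high and the jig area is free. The fit is consistent to 1 mm: centre (0.530,-0.047), diagonals at -15.1° + 90k. Next I move over the jig with the fingers closing.

Call:
move_arm(
  increments=[
    [[0.3,-0.2,0],[0,0,0],1],
    [[0.6,-0.47,0],[0,0,0],1],
    [[0.6,-0.47,0],[0,0,0],1],
    [[0.6,-0.47,0],[0,0,0],1],
    [[0.6,-0.47,0],[0,0,0],1],
    [[0.6,-0.47,0],[0,0,0],1],
    [[0.6,-0.47,0],[0,0,0],1],
    [[0.6,-0.47,0],[0,0,0],1],
    [[0.6,-0.47,0],[0,0,0],1],
    [[0.6,-0.47,0],[0,0,0],1],
    [[0.6,-0.47,0],[0,0,0],1],
    [[0.6,-0.47,0],[0,0,0],1],
    [[0.6,-0.47,0],[0,0,0],1],
    [[0.6,-0.47,0],[0,0,0],1],
    [[0.6,-0.47,0],[0,0,0],1],
    [[0.6,-0.47,0],[0,0,0],1],
    [[0.6,-0.47,0],[0,0,0],1],
    [[0.6,-0.47,0],[0,0,0],1],
    [[0.6,-0.47,0],[0,0,0],1],
    [[0.6,-0.47,0],[0,0,0],1],
  ],
)

```text
time_s: 2.62
position: [0.4604, -0.1844, 0.2227]
tcp_rot: [[0.921, 0.39, 0.0], [0.39, -0.921, 0.0], [0.0, -0.0, -1.0]]
force: [0.7, -0.0, 0.5]
opening: 0.007
grasp_force: 0.0
```

Call:
move_arm(
  increments=[
    [[0.6,-0.47,0],[0,0,0],1],
    [[0.6,-0.4,0],[0,0,0],1],
    [[0.5,-0.4,0],[0,0,0],1],
    [[0.4,-0.4,0],[0,0,0],1],
    [[0,0,0],[0,0,-0.045],1],
    [[0,0,0],[0,0,-0.045],1],
    [[0,0,0],[0,0,-0.045],1],
    [[0,0,0],[0,0,-0.045],1],
    [[0,0,0],[0,0,-0.045],1],
    [[0,0,0],[0,0,0],1],
    [[0,0,0],[0,0,0],1],
  ],
)

```text
time_s: 3.53
position: [0.4984, -0.115, 0.2226]
tcp_rot: [[0.645, 0.764, -0.0], [0.764, -0.645, 0.0], [0.0, -0.0, -1.0]]
force: [-0.8, 0.4, 0.6]
opening: 0.009
grasp_force: 0.0
```

```bash
cat >> h.py <<'E'
C={'A':(.5707,-.058),'B':(.5192,-.0876),'C':(.4896,-.0361),'D':(.5411,-.0065)}
def to(x,y,z):
    s=read_state(); R=np.array(s["tcp_rot"]); p=np.array(s["position"]); return np.round(R.T@(np.array([x,y,z])-p)/.03,2).tolist()
def rep():
    s=read_state(); print(round(s["time_s"],2),np.round(s["position"],4),"F",np.round(s["force"],2),"op",round(s["opening"],3),"yaw_y",round(np.degrees(np.arctan2(s["tcp_rot"][1][1],s["tcp_rot"][0][1])),1),"z",np.round(np.array(s["tcp_rot"])[:,2],3))
E
python3 - <<'E'
from h import *
rep()
for k in C: print(k,to(*C[k],.06))
E
```

```text
3.53 [ 0.4984 -0.115   0.2226] F [-0.76  0.44  0.59] op 0.009 yaw_y -40.2 z [-0.  0. -1.]
A [3.0, 0.62, 5.42]
B [1.14, -0.06, 5.42]
C [1.82, -1.92, 5.42]
D [3.68, -1.24, 5.42]
```

Call:
move_arm(
  increments=[
    [[0.4,0,0.5],[0,0,0],1],
    [[0.4,0,0.8],[0,0,0],1],
    [[0.34,-0.06,0.8],[0,0,0],1],
    [[0,0,0.8],[0,0,0],1],
    [[0,0,0.8],[0,0,0],1],
    [[0,0,0.8],[0,0,0],1],
    [[0,0,0.7],[0,0,0],1],
    [[0,0,0.5],[0,0,0],1],
    [[0,0,0.3],[0,0,0],1],
    [[0,0,0.1],[0,0,0],1],
    [[0,0,0],[0,0,0],1],
    [[0,0,0],[0,0,0],1],
  ],
)

```text
time_s: 4.53
position: [0.5198, -0.0884, 0.0402]
tcp_rot: [[0.644, 0.765, 0.001], [0.765, -0.644, -0.0], [0.0, 0.001, -1.0]]
force: [0.1, 0.3, 0.8]
opening: 0.004
grasp_force: 0.0
```

```bash
python3 - <<'E'
from h import *
rep();print(to(*C['B'],.034))
p=capture("wrist"); cv2.imwrite("pics/w1.png",p["img"][:,:,::-1])
E
```

```text
4.53 [ 0.5198 -0.0884  0.0402] F [0.1  0.26 0.76] op 0.004 yaw_y -40.1 z [ 0.001 -0.    -1.   ]
[0.01, -0.03, 0.21]
```

View pics/w1.png

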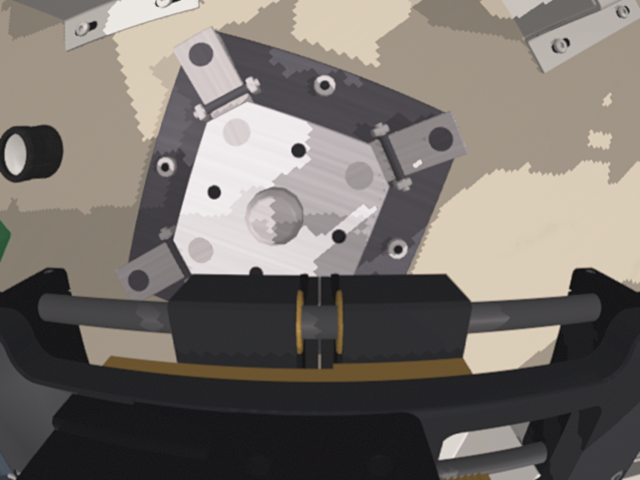

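The wrist view shows the closed fingers over corner B, hiding its spot. The other spots are at (236,132), (360,176) and (200,250), which matches the fit. Now I press B.

Call:
move_arm(
  increments=[
    [[0,0,0.08],[0,0,0],1],
    [[0,0,0.08],[0,0,0],1],
    [[0,0,0.06],[0,0,0],1],
    [[0,0,0.04],[0,0,0],1],
    [[0,0,0.03],[0,0,0],1],
    [[0,0,0],[0,0,0],1],
    [[0,0,0],[0,0,0],1],
  ],
)

```text
time_s: 5.17
position: [0.5199, -0.0887, 0.033]
tcp_rot: [[0.643, 0.766, 0.002], [0.766, -0.643, -0.001], [0.0, 0.002, -1.0]]
force: [-2.9, -0.3, 16.5]
opening: 0.004
grasp_force: 8.1
```

B is firm (16 N at 33.0 mm). Next is C.

Call:
move_arm(
  increments=[
    [[0,0,-0.4],[0,0,0],1],
    [[0,0,-0.5],[0,0,0],1],
    [[0.3,-0.7,0],[0,0,0],1],
    [[0.3,-0.7,0],[0,0,0],1],
    [[0.09,-0.44,0.2],[0,0,0],1],
    [[0,0,0.3],[0,0,0],1],
    [[0,0,0.12],[0,0,0],1],
    [[0,0,0.08],[0,0,0],1],
    [[0,0,0.08],[0,0,0],1],
    [[0,0,0.08],[0,0,0],1],
    [[0,0,0.04],[0,0,0],1],
    [[0,0,0],[0,0,0],1],
    [[0,0,0],[0,0,0],1],
  ],
)

```text
time_s: 6.25
position: [0.4908, -0.0375, 0.0312]
tcp_rot: [[0.644, 0.765, 0.001], [0.765, -0.644, -0.001], [0.0, 0.001, -1.0]]
force: [-0.9, -1.3, 4.1]
opening: 0.009
grasp_force: 2.5
```

```bash
python3 - <<'E'
from h import *
rep();print(to(*C['C'],.034),to(*C['D'],.034))
E
```

```text
6.25 [ 0.4908 -0.0375  0.0312] F [-0.91 -1.33  4.15] op 0.009 yaw_y -40.1 z [ 0.001 -0.001 -1.   ]
[0.01, -0.06, -0.09] [1.87, 0.62, -0.09]
```

C gives: 31.2 mm at only 4 N. I press further and hold.

Call:
move_arm(
  increments=[
    [[0,0,0.05],[0,0,0],1],
    [[0,0,0.05],[0,0,0],1],
    [[0,0,0.03],[0,0,0],1],
    [[0,0,0],[0,0,0],1],
    [[0,0,0],[0,0,0],1],
    [[0,0,0],[0,0,0],1],
    [[0,0,0],[0,0,0],1],
    [[0,0,0],[0,0,0],1],
    [[0,0,0],[0,0,0],1],
  ],
)

```text
time_s: 7.0
position: [0.4907, -0.0375, 0.03]
tcp_rot: [[0.643, 0.766, 0.002], [0.766, -0.643, -0.001], [0.001, 0.002, -1.0]]
force: [-5.5, 0.0, 27.8]
opening: 0.005
grasp_force: 14.5
```

Hard stop reached (30 mm, 28 N). Release and go to above shim C.

Call:
move_arm(
  increments=[
    [[0,0,-0.3],[0,0,0],1],
    [[0,0,-0.5],[0,0,0],1],
    [[0,0,-0.4],[0,0,0],1],
    [[0,0,0],[0,0,0],1],
    [[0,0,0],[0,0,0],1],
  ],
)

```text
time_s: 7.42
position: [0.4911, -0.0374, 0.0633]
tcp_rot: [[0.644, 0.765, 0.002], [0.765, -0.644, -0.001], [0.001, 0.002, -1.0]]
force: [0.4, -0.7, 0.6]
opening: 0.001
grasp_force: 0.0
```

```bash
python3 - <<'E'
from h import *
rep();print(to(.4464,-.0244,.045))
E
```

```text
7.42 [ 0.4911 -0.0374  0.0633] F [ 0.37 -0.7   0.56] op 0.001 yaw_y -40.1 z [ 0.002 -0.001 -1.   ]
[-0.63, -1.42, 0.61]
```

Call:
move_arm(
  increments=[
    [[-0.2,-0.45,0],[0,0,0],1],
    [[-0.25,-0.5,0],[0,0,0],1],
    [[-0.18,-0.47,0],[0,0,0],1],
    [[0,0,0.3],[0,0,0],1],
    [[0,0,0.3],[0,0,0],1],
    [[0,0,0.15],[0,0,0],1],
    [[0,0,0.15],[0,0,0],1],
    [[0,0,0.12],[0,0,0],1],
    [[0,0,0.12],[0,0,0],1],
    [[0,0,0.1],[0,0,0],1],
    [[0,0,0.08],[0,0,0],1],
    [[0,0,0.08],[0,0,0],1],
    [[0,0,0.08],[0,0,0],1],
    [[0,0,0],[0,0,0],1],
    [[0,0,0],[0,0,0],1],
  ],
)

```text
time_s: 8.67
position: [0.4437, -0.0235, 0.02]
tcp_rot: [[0.643, 0.766, -0.003], [0.766, -0.643, 0.001], [-0.002, -0.003, -1.0]]
force: [-6.5, -0.7, 25.9]
opening: 0.01
grasp_force: 12.5
```

Flat at 20.0 mm. I hold a little firmer, release, and look.

Call:
move_arm(
  increments=[
    [[0,0,0.03],[0,0,0],1],
    [[0,0,0],[0,0,0],1],
    [[0,0,0],[0,0,0],1],
    [[0,0,0],[0,0,0],1],
    [[0,0,-0.3],[0,0,0],1],
    [[0,0,-0.5],[0,0,0],1],
    [[0,0,-0.6],[0,0,0],1],
    [[0,0,-0.2],[0,0,0],1],
    [[0,0,0],[0,0,0],1],
    [[0,0,0],[0,0,0],1],
  ],
)

```text
time_s: 9.5
position: [0.4461, -0.0242, 0.0654]
tcp_rot: [[0.643, 0.766, 0.001], [0.766, -0.643, -0.0], [0.0, 0.001, -1.0]]
force: [-0.1, 0.8, -0.7]
opening: 0.001
grasp_force: 0.0
```

```bash
python3 - <<'E'
from h import *
rep();print(to(*C['C'],.040))
p=capture("wrist"); cv2.imwrite("pics/w2.png",p["img"][:,:,::-1])
E
```

```text
9.5 [ 0.4461 -0.0242  0.0654] F [-0.14  0.78 -0.67] op 0.001 yaw_y -40.0 z [ 0.001 -0.    -1.   ]
[0.63, 1.37, 0.85]
```

View pics/w2.png

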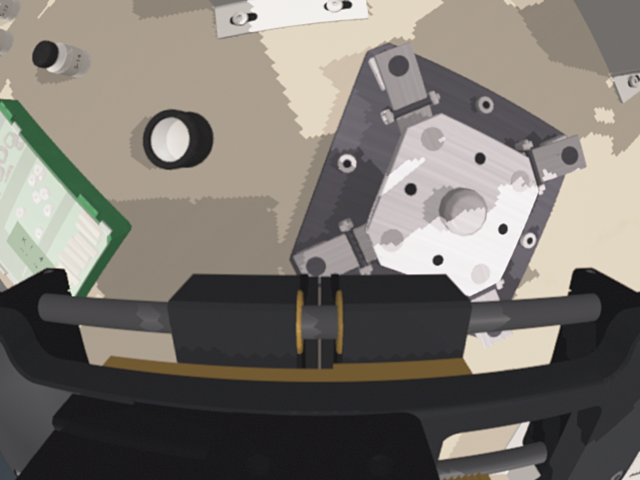

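The wrist view shows shim C lying flat at (325,258), the others standing, and the bystanders unmoved. I go back to press corner C.

Call:
move_arm(
  increments=[
    [[0.2,0.45,0],[0,0,0],1],
    [[0.25,0.47,0],[0,0,0],1],
    [[0.18,0.45,0],[0,0,0],1],
    [[0,0,0.4],[0,0,0],1],
    [[0,0,0.3],[0,0,0],1],
    [[0,0,0.15],[0,0,0],1],
    [[0,0,0.1],[0,0,0],1],
    [[0,0,0.08],[0,0,0],1],
    [[0,0,0.05],[0,0,0],1],
    [[0,0,0.02],[0,0,0],1],
    [[0,0,0],[0,0,0],1],
    [[0,0,0],[0,0,0],1],
  ],
)

```text
time_s: 10.55
position: [0.4878, -0.0355, 0.0335]
tcp_rot: [[0.643, 0.766, -0.002], [0.766, -0.643, 0.0], [-0.001, -0.002, -1.0]]
force: [-3.1, -0.0, 8.5]
opening: 0.008
grasp_force: 4.0
```

It stands firm (33.5 mm at 8.5 N). I hold with slightly more force, then retreat.

Call:
move_arm(
  increments=[
    [[0,0,0],[0,0,0],1],
    [[0,0,0],[0,0,0],1],
    [[0,0,0],[0,0,0],1],
    [[0,0,0.02],[0,0,0],1],
    [[0,0,0],[0,0,0],1],
    [[0,0,0],[0,0,0],1],
    [[0,0,0],[0,0,0],1],
    [[0,0,0],[0,0,0],1],
    [[0,0,0],[0,0,0],1],
  ],
)

```text
time_s: 11.3
position: [0.4879, -0.0355, 0.0334]
tcp_rot: [[0.643, 0.766, -0.001], [0.766, -0.643, 0.0], [-0.001, -0.001, -1.0]]
force: [-3.9, 1.1, 12.4]
opening: 0.008
grasp_force: 6.4
```

Call:
move_arm(
  increments=[
    [[0,0,-0.3],[0,0,0],1],
    [[0,0,-0.6],[0,0,0],1],
    [[0,0,-0.8],[0,0,0],1],
    [[0,0,-0.8],[0,0,0],1],
    [[0,0,-0.8],[0,0,0],1],
    [[0,0,-0.4],[0,0,0],1],
    [[0,0,0],[0,0,0],1],
    [[0,0,0],[0,0,0],1],
    [[0,0,0],[0,0,0],1],
  ],
)

```text
time_s: 12.05
position: [0.4885, -0.0357, 0.1425]
tcp_rot: [[0.643, 0.766, -0.001], [0.766, -0.643, 0.0], [-0.0, -0.001, -1.0]]
force: [0.2, 0.7, -0.1]
opening: 0.006
grasp_force: 0.0
```

```bash
python3 - <<'E'
from h import *
rep()
p=capture("wrist"); cv2.imwrite("pics/w3.png",p["img"][:,:,::-1])
E
```

```text
12.05 [ 0.4885 -0.0357  0.1425] F [ 0.24  0.69 -0.14] op 0.006 yaw_y -40.0 z [-0.001  0.    -1.   ]
```

View pics/w3.png

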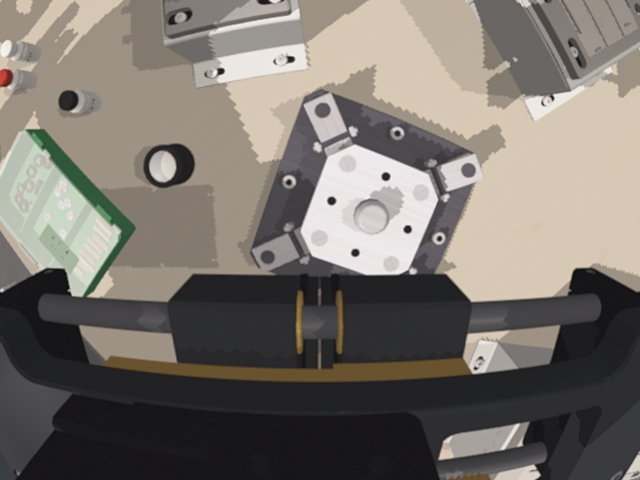

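The view shows shim C flat at (278,252), the visible others standing at (325,120) and (460,172), and the loupe and vial in place. I'm handing in.

```bash
python3 -c "
from rig import *
print(hand_in())"
```

```text
the job is handed in; nothing more can be done
None
```

The job is handed in: the rocking corner (the one facing the robot) was found and held down, only its shim was pressed flat, and on the second press it stood firm (33.4 mm at 12 N); the hand-in gave no verdict.

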